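# Turn the tube carousel to the purple-capped sample

### The arm

A 6-joint arm with a two-finger parallel gripper is mounted at the origin on a cart in front of the work surface, level with it; the furniture and walls round the work are solid. World frame = base frame: x ahead of the robot, y to its left, z up, the work surface at z = 0. Lengths are in m, angles in rad, forces in N, time in s.
With the tool pointing down it reaches from about 0.35 to 0.875 m from the base axis. Payload 4.2 kg.
Tool frame: the origin (TCP) lies midway between the tips of the shut fingers; the grasp point (between the pads) lies 19 mm behind it; z points along the fingers, y is the line along which they close (so a half turn about z gives the same grasp; the last joint's range is limited). The gripper opens to 87 mm and grips with 3 to 60 N. Pads are 19 mm wide; open, the fingers measure 117 mm over their backs; the gripper's body (75 mm by 190 mm) begins 51 mm behind the grasp point.
Start: joints at [-0.986, 0.385, 0.008, 0, -1.194, -0.259], TCP at [0.2, -0.592, 0.186] pointing down, gripper open.
Joint ranges: [-3.14, 3.14], [-1.21, 2.06], [-1.07, 1.41], [-3.16, 2.05], [-2.99, -0.16], [-3.1, 3.1]. Speed limits (rad/s): [2.79, 2.79, 3.14, 3.14, 3.14, 3.14].

### API

Orientations are given as a unit quaternion [w, x, y, z].
In Python, from bench import telemetry, read_camera, camera_params, job gives the robot as it stands. The module is installed in compiled form; this text tells all that it offers.
- The arm moves only by the tool step_arm, never from a script. Its argument "plan" is a list of rows, each an object of numbers: "x", "y", "z": the shift along the tool's x, y, z as a fraction of full scale; "wx", "wy", "wz": the turn, a rotation vector about the tool's x, y, z as a fraction of full scale; "grip": the opening, from 0 (shut) to 1 (fully open). In form: [{"x": .., "y": .., "z": .., "wx": .., "wy": .., "wz": .., "grip": ..}, ...]. A call has 1 to 5 rows; each row is the pose to reach, as a shift and turn from the pose commanded when the call began, along the tool's axes at that moment; what a row does not reach only later rows make up. Full scale, the value 1, is 0.5 m for a shift and 90 degrees for a turn. A row lasts 1/10 s, in which the tool goes at most 50 mm and 8.59 degrees, less where a joint would pass 70% of its speed; a pose out of reach is approached as far as the arm can. A call with a number of a shift or a turn outside -1 to 1 is refused whole. A call with a gripper value outside its range is refused whole. The fingers move at their own pace and stop on an object; "squeeze" is the grip in N (left out, the last holds). Time passes only in rows, so rows that repeat a pose let the fingers close. It gives the time, the measured TCP pose, the force, the opening and the grip force at its end, in the units of the state.
- telemetry.observe(): the state, without advancing time (a new reading comes with each control period).
- read_camera(name): name is "scene" or "top" or "wrist"; returns (picture, depth): 420x560x3 uint8, red, green, blue; 420x560 float32, m along the optical axis (not along the pixel's ray), 0 where there is no reading.
- camera_params(name): a dict with "vfov" (degrees; the focal length in pixels is half the picture's height over the tangent of half this angle, whatever the lens; pixels are square), "cx", "cy" (the principal point, pixels), "distortion" ([k1, k2, p1, p2, k3] as OpenCV has them; the pictures are not rectified), "rvec" (rotation vector, rad) and "tvec" (3), from world to camera coordinates, as OpenCV has them; the wrist camera has in their place "hand_eye" (4x4, takes a point from camera to tool coordinates, whose origin is the TCP and whose axes are the flange's). Camera axes: x right, y down, z forward; pixel columns grow to the right and rows downward; lengths in m; the calibration is good to about 2 mm. A picture is of the moment at which its call begins: read the wrist's pose just before it. camera_params takes no time and is no camera call.
- job.close_job(): hands the job in; it is judged then, once.
The state is a dict: "clock": time; "q": joint angles; "qvel": joint speeds; "tau": joint torques, N m; "position": TCP position; "tool_rot": TCP orientation; "force": force on the tool from outside, world axes, zero at the start; "moment": the same for the moment, N m; "grip_width": finger opening in m; "gripper_force": force on a finger pad.
Only numpy, scipy, OpenCV 4.12 (cv2) and the standard library are available. Lean on these libraries where they do the work, as an engineer would, in place of code of your own. Each camera call takes 0.05 s, during which the arm holds its last target. There are 200 camera calls.

### The job

Turn the tube carousel by pushing its blue rim lobes gently with the fingertips until the purple-capped tube stands at the front, squarely lined up with the yellow arrow on the foot, then draw the fingers away. Do not touch or lift any of the tubes, do not fling the carousel round, and leave the other things on the bench where they are.

Things in the scene. Friction and masses are not known exactly. Their poses are not given: they have to be found in the camera images.
- carousel_foot: Foot of the tube carousel, fixed to the worktop. Origin on the worktop, on the vertical axis of the drum; z up. Its own -x direction is the front of the carousel: there a grey tongue with a yellow arrow lies on the worktop (9 mm high, 46 mm wide), reaching 215 mm from the axis. Where it stands and which way it faces (front within 0.5 rad of world -x) differ from run to run.
- drum_top (a point): Centre of the drum's flat, solid white top, z = 70 mm. Six open pockets 60 degrees apart, centres 73 mm from the axis, floors at z = 22 mm. Outside each pocket one blue grip lobe, 117 to 150 mm from the axis, z = 42 to 70 mm. Between neighbouring lobes, midway between pockets (30 degrees from each), an open finger notch 55 mm wide along the rim, 33 mm deep.
- notch (a point): Middle of one of the six finger notches (the others every 60 degrees), 136 mm from the axis, at the height of the drum's top, z = 70 mm; turns with the drum. Below it nothing down to z = 10 mm at least. Shut fingertips lowered here to z = 50 to 55 mm and moved along a circle about the axis push a lobe's end wall and turn the drum.
- arrow (a point): Point of the yellow arrow on the carousel's foot, 168 mm in front (own -x) of the axis, at z = 8 mm; the arrow points at the axis.
- drum (a joint): How far the drum has been turned on its foot since the start (reads 0 then), rad, counter-clockwise from above is positive. It turns either way within 6.2 rad, takes 1 to 2 N at the rim and stays where it is left. At the start some pocket lies within 0.3 rad of the arrow, with a white-capped tube in it.
- purple_tube: The one tube with a purple screw cap, standing upright in a pocket of the carousel (any of the four that are one or two places either side of the front one); 16 mm body, 20 mm cap, 84 mm tall (top at z = 106 mm); loose; not to be touched. Origin at the centre of its underside, z up; it has up to 2 mm of play in its pocket.
- white_tube_1: Clear tube with a white screw cap standing upright in a pocket of the carousel, 16 mm body, 20 mm cap, 120 mm tall (its top at z = 142 mm); loose; not to be touched. Origin at the centre of its underside, z up.
- white_tube_2: Clear tube with a white screw cap standing upright in a pocket of the carousel, 16 mm body, 20 mm cap, 120 mm tall (its top at z = 142 mm); loose; not to be touched. Origin at the centre of its underside, z up.
- white_tube_3: Clear tube with a white screw cap standing upright in a pocket of the carousel, 16 mm body, 20 mm cap, 120 mm tall (its top at z = 142 mm); loose; not to be touched. Origin at the centre of its underside, z up.
- white_tube_4: Clear tube with a white screw cap standing upright in a pocket of the carousel, 16 mm body, 20 mm cap, 120 mm tall (its top at z = 142 mm); loose; not to be touched. Origin at the centre of its underside, z up.
- tape_1: Roll of masking tape lying flat on the worktop, loose, 100 mm across, 25 mm high; a bystander. Origin at the centre of its underside.
- petri_1: Closed petri dish lying on the worktop, loose, 61 mm across, 14 mm high; a bystander. Origin at the centre of its underside.
- timer: Light grey countdown timer lying flat on the worktop, loose, 73 x 65 x 19 mm; a bystander. Origin at the centre of its underside.

How it is judged:
By the outcome, as a careful person would: the job done as asked, in the order asked, and still so for the second after the job is handed in, with the robot touching nothing.
It also fails if it takes over 67 s, if anything falls off the work surface, if the arm or the gripper's body presses on something with over 40 N, if the wrist force passes 120 N, or if a joint passes its speed limit or range.

## Working session

There is one attempt and no reset: what is moved stays moved. The work goes in short steps, Python scripts to look and compute and a tool call to move; the robot and the scene stay as the last step left them, time stands still between calls to the robot, and variables do not carry over. Pictures are saved under pics/ and viewed, at most 10 in all, crops included, and the job is handed in when it is done.

Besides the shell and the picture viewer there is one more tool, called after "Emit:" as name([rows], argument=value, ...), one row to a line, values as JSON. step_arm: Moves the arm, as the interface text tells. Its arguments: {"type":"object","properties":{"plan":{"type":"array"},"squeeze":{"type":"number"}},"required":["plan"]}

```bash
mkdir -p pics; cat > h.py <<'E'
import numpy as np, cv2
from bench import telemetry, read_camera, camera_params, job
def K(p):
    f=210/np.tan(np.radians(p['vfov'])/2)
    return np.array([[f,0,p['cx']],[0,f,p['cy']],[0,0,1]])
def ray(name,uv):
    p=camera_params(name); n=cv2.undistortPoints(np.array([[uv]],float),K(p),np.array(p['distortion'])).ravel()
    R,_=cv2.Rodrigues(np.array(p['rvec'],float)); t=np.array(p['tvec'],float).ravel()
    return -R.T@t, R.T@np.array([n[0],n[1],1.])
def at_z(name,uv,z):
    o,d=ray(name,uv); return o+d*(z-o[2])/d[2]
def proj(name,P):
    p=camera_params(name); return cv2.projectPoints(np.array(P,float).reshape(-1,3),np.array(p['rvec'],float),np.array(p['tvec'],float),K(p),np.array(p['distortion']))[0].reshape(-1,2)
def save(name,fn):
    a,d=read_camera(name); cv2.imwrite('pics/'+fn,a[:,:,::-1]); return a,d
E
python3 - <<'E'
from h import *
for n in('top','scene'):
    a,d=save(n,n+'0.png'); np.save(n+'0.npy',d)
s=telemetry.observe(); print(s['clock'],s['position'],s['tool_rot'],s['grip_width'])
print(camera_params('top'))
E
```

```text
0.1 [ 0.19984573 -0.59154366  0.18506309] [-2.30782620e-04 -1.62103012e-01  9.86773339e-01  9.67903271e-04] 0.08714117648450335
{'vfov': 56.29797783493478, 'cx': 274.16022340949746, 'cy': 206.06766025223024, 'distortion': array([-0.00146563,  0.        ,  0.        ,  0.        ,  0.        ]), 'rvec': array([ 2.1249294 , -2.08062529,  0.22688356]), 'tvec': array([0.01588704, 0.52504687, 1.56135913])}
```

View pics/top0.png

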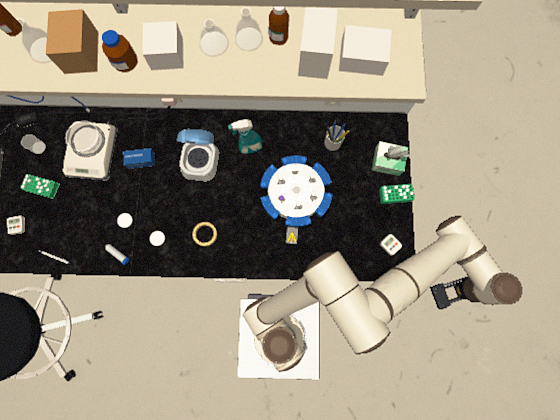

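View pics/scene0.png

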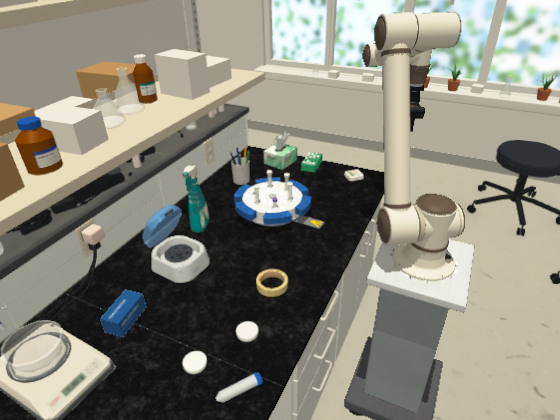

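The top view shows the carousel at about (296,190) and the arrow at about (292,236). The purple cap is near (281,199), on the left. Next I'll fit the drum's centre and phase from the blue pixels and enlarge a crop.

```bash
cat >> h.py <<'E'
from scipy.optimize import least_squares
def bluefit(a,c0=None):
    b=a.astype(int); m=(b[:,:,2]>b[:,:,0]+60)&(b[:,:,2]>90)
    v,u=np.nonzero(m); k=np.hypot(u-296,v-190)<42; u,v=u[k],v[k]
    P=np.array([at_z('top',(x,y),.07)[:2] for x,y in zip(u,v)])
    if c0 is None:
        c=P.mean(0)
        for _ in range(20):   # outer ring
            r=np.hypot(*(P-c).T); th=np.arctan2(*(P-c).T[::-1])
            bins=np.floor((th+np.pi)/(np.pi/36)).astype(int)
            o=[np.where(bins==i)[0] for i in range(72)]
            o=[i[np.argmax(r[i])] for i in o if len(i)>2]
            res=least_squares(lambda q:np.hypot(*(P[o]-q[:2]).T)-q[2],[*c,.15],loss='soft_l1',f_scale=.003); c=res.x[:2]
    else: c=c0; res=None
    d=P-c; r=np.hypot(*d.T); th=np.arctan2(d[:,1],d[:,0]); k=(r>.118)&(r<.15)
    ph=np.angle(np.exp(6j*th[k]).sum())/6
    return c,(res.x[2] if res is not None else 0),ph,len(P)
E
python3 - <<'E'
from h import *
a=cv2.imread('pics/top0.png')[:,:,::-1]
c,R,ph,n=bluefit(a); print(c,R,ph,n, 'lobe angles',np.degrees(ph)+60*np.arange(6))
print('top centre px',proj('top',[*c,.07]))
for uv in [(292,236),(292,229)]: 
    w=at_z('top',uv,.008); d=w[:2]-c; print(uv,w,np.hypot(*d),np.arctan2(d[1],d[0]))
y=(a[:,:,0]>150)&(a[:,:,1]>130)&(a[:,:,2]<90); v,u=np.nonzero(y); k=(abs(u-292)<14)&(abs(v-236)<16)
P=np.array([at_z('top',p,.008)[:2] for p in zip(u[k],v[k])]); d=P.mean(0)-c; print('yellow',P.mean(0),np.hypot(*d),np.arctan2(d[1],d[0]),k.sum())
cr=a[145:255,245:345,::-1]; cv2.imwrite('pics/top0c.png',cv2.resize(cr,None,fx=5.4,fy=5.4,interpolation=cv2.INTER_CUBIC))
E
```

```text
[ 0.59332245 -0.06081319] 0.15031482160196658 0.07327844268083802 1253 lobe angles [  4.19854549  64.19854549 124.19854549 184.19854549 244.19854549
 304.19854549]
top centre px [[295.73741514 189.63988598]]
(292, 236) [ 0.40900513 -0.05005969  0.008     ] 0.18463074946504146 3.0833164188595736
(292, 229) [ 0.43863417 -0.04972009  0.008     ] 0.15508553220721846 3.0700025804636955
yellow [ 0.40476569 -0.04818706] 0.18897902822216114 3.0747305379793515 37
```

View pics/top0c.png

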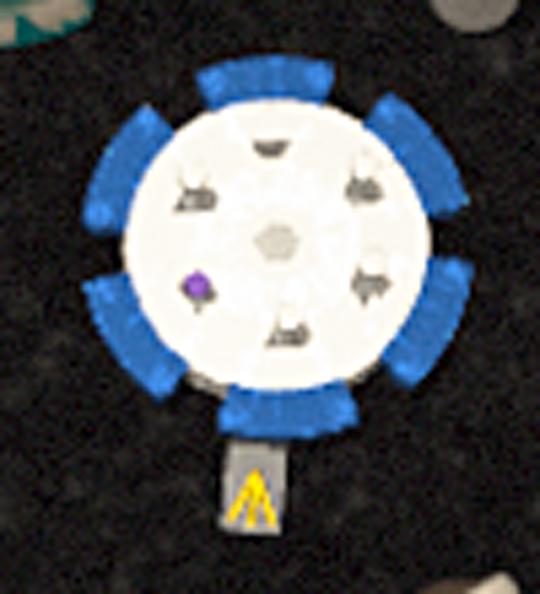

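The purple tube is at the left, about 124°. The front pocket sits at 184° and the arrow at about 176°, so the drum needs roughly +52° CCW. I'll put the shut fingers in the notch at 154° and push the front lobe.

```bash
cat >> h.py <<'E'
from scipy.spatial.transform import Rotation as Rn
C=np.array([.5933,-.0608])
def rel(wps):
    """wps: list of (angle deg about C, r, z, dyaw deg): tool y along tangent. Prints rows in fractions."""
    s=telemetry.observe(); w,x,y,z=s['tool_rot']; R0=Rn.from_quat([x,y,z,w]); p0=np.array(s['position'])
    print('t',round(s['clock'],2),'pos',p0.round(4),'F',np.round(s['force'],1),'ang',np.degrees(np.arctan2(*(p0[:2]-C)[::-1])).round(2)%360,'r',np.hypot(*(p0[:2]-C)).round(4))
    for A,r,zz in wps:
        t=np.radians(A); p=np.array([*(C+r*np.array([np.cos(t),np.sin(t)])),zz])
        ty=np.array([np.sin(t),-np.cos(t),0]); tz=np.array([0,0,-1.]); M=np.column_stack([np.cross(ty,tz),ty,tz])
        sh=R0.inv().apply(p-p0)/.5; rv=(R0.inv()*Rn.from_matrix(M)).as_rotvec()/(np.pi/2)
        print(A,r,zz,'xyz',sh.round(4),'w',rv.round(4))
E
python3 -c "
from h import *
rel([(154.2,.138,.185)])"
```

```text
t 0.1 pos [ 0.1998 -0.5915  0.1851] F [-0.4 -0.4 -0.6] ang 233.45 r 0.6607
154.2 0.138 0.185 xyz [-0.8881  0.9473  0.0019] w [ 0.0012 -0.0006  0.494 ]
```

Emit:
step_arm([
  {"x":-0.888,"y":0.947,"z":0,"wz":0.494,"grip":0},
  {"x":-0.888,"y":0.947,"z":0,"wz":0.494,"grip":0},
  {"x":-0.888,"y":0.947,"z":0,"wz":0.494,"grip":0},
  {"x":-0.888,"y":0.947,"z":0,"wz":0.494,"grip":0},
  {"x":-0.888,"y":0.947,"z":0,"wz":0.494,"grip":0},
])

```text
invalid input
```

```bash
python3 -c "
from h import *
rel([(154.2,.138,.185)])"
```

```text
t 0.1 pos [ 0.1998 -0.5915  0.1851] F [-0.4 -0.4 -0.6] ang 233.45 r 0.6607
154.2 0.138 0.185 xyz [-0.8881  0.9473  0.0019] w [ 0.0012 -0.0006  0.494 ]
```

Perhaps every key is required, so I'll include all of them.

Emit:
step_arm([
  {"x":-0.888,"y":0.947,"z":0.0,"wx":0.0,"wy":0.0,"wz":0.494,"grip":0.0},
  {"x":-0.888,"y":0.947,"z":0.0,"wx":0.0,"wy":0.0,"wz":0.494,"grip":0.0},
  {"x":-0.888,"y":0.947,"z":0.0,"wx":0.0,"wy":0.0,"wz":0.494,"grip":0.0},
  {"x":-0.888,"y":0.947,"z":0.0,"wx":0.0,"wy":0.0,"wz":0.494,"grip":0.0},
  {"x":-0.888,"y":0.947,"z":0.0,"wx":0.0,"wy":0.0,"wz":0.494,"grip":0.0},
])

```text
clock: 0.6
position: [0.2965, -0.3811, 0.1859]
tool_rot: [-0.0, 0.183, 0.983, 0.0]
force: [1.4, 0.6, -0.4]
grip_width: 0.0551
gripper_force: 0.0
```

```bash
python3 -c "
from h import *
rel([(154.2,.138,.185)])"
```

```text
t 0.6 pos [ 0.2965 -0.3811  0.1859] F [ 1.4  0.6 -0.4] ang 227.19 r 0.4367
154.2 0.138 0.185 xyz [-0.0473  0.834   0.0021] w [ 0.0002 -0.0003  0.0517]
```

Emit:
step_arm([
  {"x":-0.047,"y":0.834,"z":0.0,"wx":0.0,"wy":0.0,"wz":0.05,"grip":0.0},
  {"x":-0.047,"y":0.834,"z":0.0,"wx":0.0,"wy":0.0,"wz":0.05,"grip":0.0},
  {"x":-0.047,"y":0.834,"z":0.0,"wx":0.0,"wy":0.0,"wz":0.05,"grip":0.0},
  {"x":-0.047,"y":0.834,"z":0.0,"wx":0.0,"wy":0.0,"wz":0.05,"grip":0.0},
  {"x":-0.047,"y":0.834,"z":0.0,"wx":0.0,"wy":0.0,"wz":0.05,"grip":0.0},
])

```text
clock: 1.1
position: [0.3983, -0.1527, 0.1863]
tool_rot: [0.0, 0.219, 0.976, 0.0]
force: [0.7, 0.5, -0.3]
grip_width: 0.015
gripper_force: 0.0
```

```bash
python3 - <<'E'
from h import *
s=telemetry.observe(); a,d=save('wrist','w1.png'); np.savez('w1.npz',d=d,p=s['position'],q=s['tool_rot'])
rel([(154.2,.138,.185)])
E
```

```text
t 1.15 pos [ 0.4016 -0.1479  0.1864] F [0.3 2.7 0. ] ang 204.44 r 0.2106
154.2 0.138 0.185 xyz [0.0018 0.3238 0.0037] w [0.0017 0.0014 0.0095]
```

View pics/w1.png

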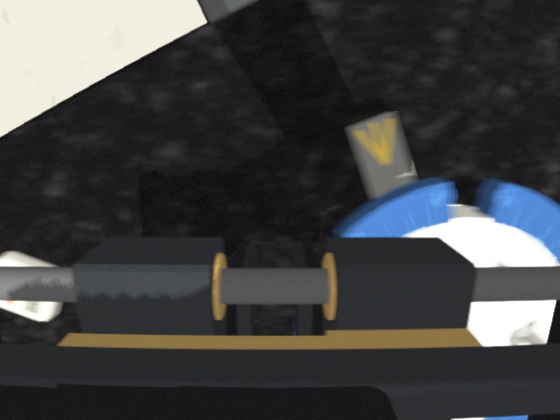

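The wrist view, taken while still moving, shows the tongue and arrow at about (380,140) and the front lobe at (400,210). I'll continue to above the notch and look again once settled.

Emit:
step_arm([
  {"x":0.002,"y":0.324,"z":0.0,"wx":0.0,"wy":0.0,"wz":0.01,"grip":0.0},
  {"x":0.002,"y":0.324,"z":0.0,"wx":0.0,"wy":0.0,"wz":0.01,"grip":0.0},
  {"x":0.002,"y":0.324,"z":0.0,"wx":0.0,"wy":0.0,"wz":0.01,"grip":0.0},
  {"x":0.002,"y":0.324,"z":0.0,"wx":0.0,"wy":0.0,"wz":0.01,"grip":0.0},
  {"x":0.002,"y":0.324,"z":0.0,"wx":0.0,"wy":0.0,"wz":0.01,"grip":0.0},
])

```text
clock: 1.65
position: [0.4669, -0.0064, 0.1857]
tool_rot: [-0.001, 0.225, 0.974, -0.0]
force: [0.6, 0.1, -0.0]
grip_width: 0.0004
gripper_force: 0.0
```

```bash
python3 - <<'E'
from h import *
s=telemetry.observe(); a,d=save('wrist','w2.png'); np.savez('w2.npz',d=d,p=s['position'],q=s['tool_rot'])
rel([(154.2,.138,.185),(154.2,.138,.052)])
E
```

```text
t 1.7 pos [ 0.4662 -0.0075  0.1857] F [0.5 0.  0.4] ang 157.26 r 0.1378
154.2 0.138 0.185 xyz [0.0008 0.0147 0.0014] w [-0.0007 -0.0008 -0.0038]
154.2 0.138 0.052 xyz [0.0004 0.015  0.2674] w [-0.0007 -0.0008 -0.0038]
```

View pics/w2.png

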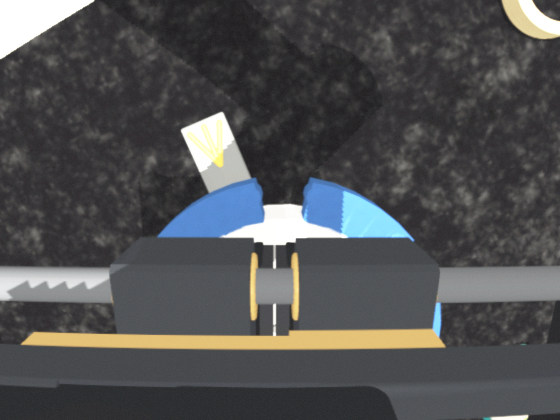

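The wrist view shows the notch between the lobes at u≈283, with the shut fingers at u≈275. The tongue edges run (182,130)→(212,190) and (223,113)→(251,178), with the arrow tip at (222,164). I'll back-project these and lower the fingers.

Emit:
step_arm([
  {"x":0.0,"y":0.015,"z":0.0,"wx":0.0,"wy":0.0,"wz":0.0,"grip":0.0},
  {"x":0.0,"y":0.015,"z":0.09,"wx":0.0,"wy":0.0,"wz":0.0,"grip":0.0},
  {"x":0.0,"y":0.015,"z":0.18,"wx":0.0,"wy":0.0,"wz":0.0,"grip":0.0},
  {"x":0.0,"y":0.015,"z":0.265,"wx":0.0,"wy":0.0,"wz":0.0,"grip":0.0},
  {"x":0.0,"y":0.015,"z":0.265,"wx":0.0,"wy":0.0,"wz":0.0,"grip":0.0},
])

```text
clock: 2.2
position: [0.4648, -0.0035, 0.0492]
tool_rot: [-0.006, 0.228, 0.974, -0.003]
force: [-0.5, -0.3, 0.9]
grip_width: 0.0005
gripper_force: 0.0
```

```bash
python3 - <<'E'
from h import *
p=camera_params('wrist'); H=np.array(p['hand_eye']); z=np.load('w2.npz'); w,x,y,q=z['q']; R=Rn.from_quat([x,y,q,w]).as_matrix()
def wz(uv,h):
    n=cv2.undistortPoints(np.array([[uv]],float),K(p),np.array(p['distortion'])).ravel()
    d=R@H[:3,:3]@np.array([n[0],n[1],1]); o=z['p']+R@H[:3,3]; return (o+d*(h-o[2])/d[2])[:2]
for a,b in [((182,130),(212,190)),((223,113),(251,178))]:
    A,B=wz(a,.009),wz(b,.009); d=A-B; print(A,B,'dir',np.degrees(np.arctan2(d[1],d[0]))%360)
m=(wz((182,130),.009)+wz((223,113),.009))/2; d=m-C; print('tongue end',m,np.hypot(*d),np.degrees(np.arctan2(d[1],d[0]))%360)
t=wz((221,165),.009)-C; print('tip',np.hypot(*t),np.degrees(np.arctan2(t[1],t[0]))%360)
rel([(160,.138,.052),(170,.138,.052)])
E
```

```text
[ 0.37962676 -0.06324856] [ 0.44527874 -0.06504107] dir 178.43602648168468
[ 0.38316691 -0.01970636] [ 0.45174158 -0.02407654] dir 176.3535431057759
tongue end [ 0.38139683 -0.04147746] 0.21278231248534957 174.78985228920794
tip 0.16712975732836333 174.56973721471445
t 2.2 pos [ 0.4648 -0.0035  0.0492] F [-0.5 -0.3  0.9] ang 155.95 r 0.1407
160 0.138 0.052 xyz [-0.0069 -0.0193 -0.0054] w [-0.005  -0.0064 -0.0712]
170 0.138 0.052 xyz [-0.0164 -0.0664 -0.0051] w [-0.0044 -0.0068 -0.1823]
```

```bash
python3 -c "
from h import *
rel([(a,.138,.052) for a in (158,160,162,164,166)])"
```

```text
t 2.2 pos [ 0.4648 -0.0035  0.0492] F [-0.5 -0.3  0.9] ang 155.95 r 0.1407
158 0.138 0.052 xyz [-0.006  -0.0097 -0.0055] w [-0.0051 -0.0063 -0.0489]
160 0.138 0.052 xyz [-0.0069 -0.0193 -0.0054] w [-0.005  -0.0064 -0.0712]
162 0.138 0.052 xyz [-0.0081 -0.0288 -0.0053] w [-0.0048 -0.0065 -0.0934]
164 0.138 0.052 xyz [-0.0097 -0.0383 -0.0053] w [-0.0047 -0.0066 -0.1156]
166 0.138 0.052 xyz [-0.0116 -0.0478 -0.0052] w [-0.0046 -0.0067 -0.1378]
```

Emit:
step_arm([
  {"x":-0.0002,"y":-0.0096,"z":0.0,"wx":0.0,"wy":0.0,"wz":-0.0222,"grip":0.0},
  {"x":-0.0007,"y":-0.0193,"z":0.0,"wx":0.0,"wy":0.0,"wz":-0.0444,"grip":0.0},
  {"x":-0.0015,"y":-0.0288,"z":0.0,"wx":0.0,"wy":0.0,"wz":-0.0667,"grip":0.0},
  {"x":-0.0027,"y":-0.0384,"z":0.0,"wx":0.0,"wy":0.0,"wz":-0.0889,"grip":0.0},
  {"x":-0.0042,"y":-0.0479,"z":0.0,"wx":0.0,"wy":0.0,"wz":-0.1111,"grip":0.0},
])

```text
clock: 2.7
position: [0.4626, -0.0241, 0.0563]
tool_rot: [0.002, 0.141, 0.99, 0.001]
force: [-0.3, -0.4, -0.2]
grip_width: 0.0006
gripper_force: 0.0
```

```bash
python3 -c "
from h import *
rel([(164.2,.138,.0525)]); a,d=read_camera('top'); c,_,ph,n=bluefit(a,C); print(np.degrees(ph),n)"
```

```text
t 2.7 pos [ 0.4626 -0.0241  0.0563] F [-0.3 -0.4 -0.2] ang 164.31 r 0.1357
164.2 0.138 0.0525 xyz [0.0046 0.0005 0.0077] w [ 0.001   0.0023 -0.0042]
4.043568372185655 825
```

Emit:
step_arm([
  {"x":-0.0002,"y":-0.0096,"z":0.0,"wx":0.0,"wy":0.0,"wz":-0.0222,"grip":0.0},
  {"x":-0.0007,"y":-0.0193,"z":0.0,"wx":0.0,"wy":0.0,"wz":-0.0444,"grip":0.0},
  {"x":-0.0015,"y":-0.0288,"z":0.0,"wx":0.0,"wy":0.0,"wz":-0.0667,"grip":0.0},
  {"x":-0.0027,"y":-0.0384,"z":0.0,"wx":0.0,"wy":0.0,"wz":-0.0889,"grip":0.0},
  {"x":-0.0042,"y":-0.0479,"z":0.0,"wx":0.0,"wy":0.0,"wz":-0.1111,"grip":0.0},
])

```text
clock: 3.25
position: [0.4578, -0.0476, 0.0559]
tool_rot: [0.002, 0.054, 0.999, 0.0]
force: [0.4, 0.5, 0.6]
grip_width: 0.0003
gripper_force: 0.0
```

```bash
python3 -c "
from h import *
rel([(174.2,.138,.0525)]); a,d=save('top','top2.png'); c,_,ph,n=bluefit(a,C); print(np.degrees(ph),n)
cv2.imwrite('pics/top2c.png',cv2.resize(a[145:255,245:345,::-1],None,fx=5.4,fy=5.4,interpolation=cv2.INTER_CUBIC))"
```

```text
t 3.25 pos [ 0.4578 -0.0476  0.0559] F [0.4 0.5 0.6] ang 174.42 r 0.1362
174.2 0.138 0.0525 xyz [0.0037 0.001  0.0067] w [ 0.0004  0.0021 -0.0045]
4.352394025818125 815
```

View pics/top2c.png

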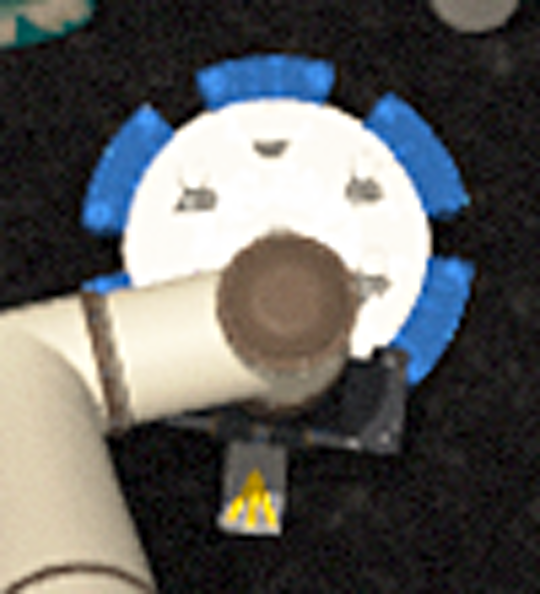

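The lobes in the top view look unmoved even though the fingers are at 174°. I'll check with the wrist view.

```bash
python3 -c "
from h import *
rel([(174.2,.138,.0525)]); a,d=save('wrist','w3.png'); print(proj('top',[*telemetry.observe()['position'][:2],.15]))
b,d=save('scene','sc3.png'); e=cv2.resize(b[150:260,210:350],None,fx=4,fy=4,interpolation=cv2.INTER_CUBIC); f=a; 
cv2.imwrite('pics/m3.png',np.vstack([cv2.resize(a[:230],(560,230)),cv2.resize(e,(560,370))[:370]])[:,:,::-1])"
```

```text
t 3.3 pos [ 0.4576 -0.048   0.0558] F [-0.8  0.4 -0.1] ang 174.59 r 0.1363
174.2 0.138 0.0525 xyz [0.0034 0.0018 0.0066] w [ 0.0003  0.0019 -0.0042]
[[293.05367282 218.19598155]]
```

View pics/m3.png

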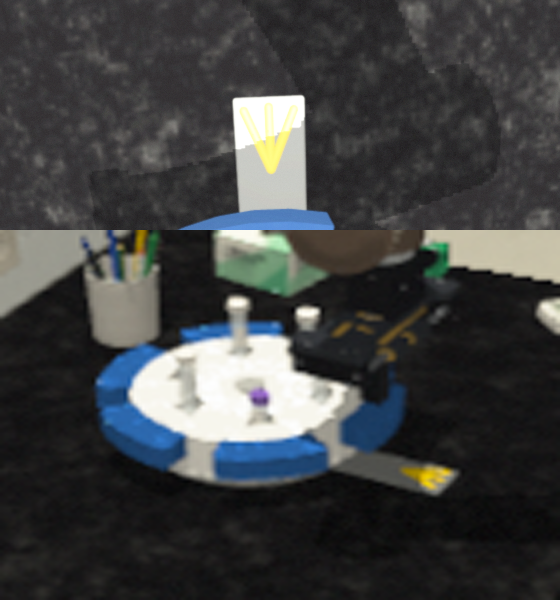

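```bash
python3 -c "
from h import *
s=telemetry.observe();P=s['position'];print(s['clock'],P,s['q'],s['tau'])
q=proj('scene',[[*P[:2],z] for z in (P[2],.075,.1258)]); print('scene crop px',(q-[210,150])*4*[1,370/440]+[0,230])
for n in('top','scene'):
  d=np.load(n+'0.npy'); 
  for Q in ([*C,.07],[*(C+.1*np.array([np.cos(2.6),np.sin(2.6)])),.07],[*(C+.136*np.array([np.cos(1.12),np.sin(1.12)])),.07],[*(C+.136*np.array([np.cos(3.21),np.sin(3.21)])),.07]):
    u,v=proj(n,Q)[0]; z=d[int(round(v)),int(round(u))]; p=camera_params(n); R,_=cv2.Rodrigues(p['rvec']); print(n,(u,v),z,'expected',(R@np.array(Q)+p['tvec'])[2])
a=cv2.imread('pics/sc3.png'); cv2.imwrite('pics/sc3c.png',cv2.resize(a[170:250,230:340],(770,560),interpolation=cv2.INTER_CUBIC))
"
```

```text
3.4 [ 0.45755066 -0.04740896  0.05533755] [ 2.51806545e-01  2.55960613e-01 -5.65617874e-01  4.91397571e-04
 -7.46420339e-01 -1.93362002e+00] [ -0.13085299 -27.29620099  13.59548897   3.03839028  -0.09699881
   0.04682806]
scene crop px [[368.25369183 425.17592725]
 [368.57539812 410.45602506]
 [369.42621597 371.46266643]]
top (np.float64(295.7341724406853), np.float64(189.645073823544)) 1.6136271 expected 1.6220371439465686
top (np.float64(282.9193409221762), np.float64(209.66287537472647)) 1.6008146 expected 1.6037216835828423
top (np.float64(266.49240001063964), np.float64(175.318598153461)) 1.6340221 expected 1.6358633920820767
top (np.float64(297.712201558316), np.float64(222.01475517952477)) 1.593205 expected 1.5923679445348224
scene (np.float64(271.34243694382457), np.float64(195.27289940985247)) 1.6152799 expected 1.618626408613408
scene (np.float64(285.75462169717474), np.float64(206.85121065436775)) 1.5477678 expected 1.548417582550407
scene (np.float64(242.51162624464732), np.float64(207.60322901461745)) 1.5473212 expected 1.5486423006344208
scene (np.float64(304.4362626047972), np.float64(201.7924693842136)) 1.5805819 expected 1.5756403562891799
```

View pics/sc3c.png

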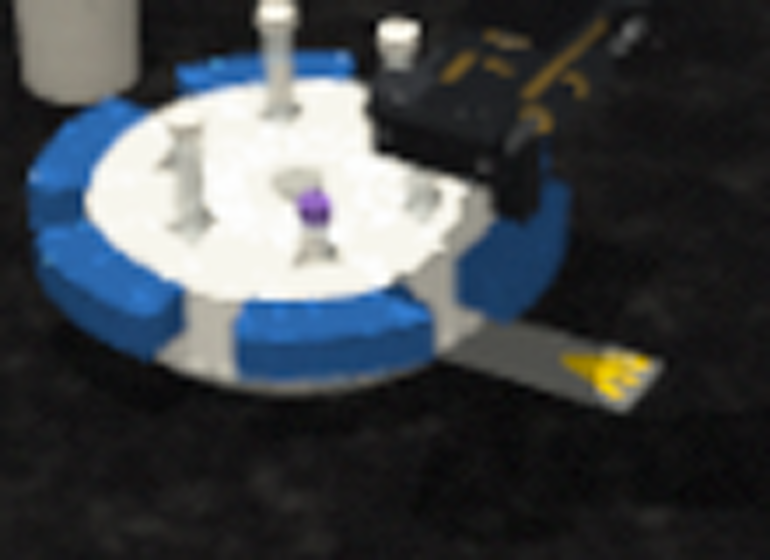

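The scene view suggests the fingertips, at crop (515,215), end on top of the lobe. I'll measure the gripper's height from scene depth.

```bash
python3 - <<'E'
from h import *
a,d=read_camera('scene'); p=camera_params('scene'); R,_=cv2.Rodrigues(p['rvec'])
def W(u,v):
    n=cv2.undistortPoints(np.array([[[u,v]]],float),K(p),np.array(p['distortion'])).ravel(); z=d[v,u]
    return R.T@(np.array([n[0],n[1],1])*z-p['tvec'])
for u in (300,303,306):
    for v in range(186,212,2): w=W(u,v); print(u,v,a[v,u],w.round(3))
E
```

```text
300 186 [34 36 39] [0.431 0.038 0.204]
300 188 [32 34 35] [0.427 0.048 0.202]
300 190 [26 27 28] [0.427 0.047 0.194]
300 192 [21 20 21] [0.426 0.049 0.187]
300 194 [26 27 28] [0.43  0.04  0.173]
300 196 [27 27 28] [0.429 0.042 0.167]
300 198 [58 58 55] [ 0.462 -0.036  0.105]
300 200 [72 73 75] [ 0.459 -0.029  0.101]
300 202 [ 39  66 100] [ 0.475 -0.067  0.066]
300 204 [27 60 98] [ 0.469 -0.054  0.067]
300 206 [26 59 97] [ 0.462 -0.038  0.069]
300 208 [25 60 98] [ 0.457 -0.025  0.069]
300 210 [ 27  63 103] [ 0.455 -0.021  0.063]
303 186 [31 33 33] [ 0.44  -0.009  0.176]
303 188 [46 46 46] [0.433 0.007 0.179]
303 190 [59 59 59] [0.429 0.017 0.177]
303 192 [24 25 28] [ 0.448 -0.03   0.138]
303 194 [20 22 21] [ 0.448 -0.03   0.13 ]
303 196 [19 19 20] [ 0.452 -0.041  0.114]
303 198 [18 19 19] [ 0.45  -0.037  0.108]
303 200 [17 18 18] [ 0.45  -0.038  0.099]
303 202 [27 56 91] [ 0.464 -0.07   0.067]
303 204 [27 59 98] [ 0.459 -0.059  0.066]
303 206 [28 60 98] [ 0.452 -0.044  0.068]
303 208 [27 60 99] [ 0.446 -0.029  0.07 ]
303 210 [24 59 97] [ 0.446 -0.028  0.062]
306 186 [91 79 54] [ 0.429 -0.01   0.178]
306 188 [70 65 53] [ 0.427 -0.006  0.173]
306 190 [25 25 26] [ 0.447 -0.056  0.133]
306 192 [22 22 24] [ 0.445 -0.051  0.127]
306 194 [24 24 26] [ 0.445 -0.052  0.118]
306 196 [22 21 23] [ 0.446 -0.055  0.108]
306 198 [22 22 23] [ 0.443 -0.05   0.102]
306 200 [24 37 56] [ 0.444 -0.052  0.092]
306 202 [25 59 97] [ 0.453 -0.076  0.067]
306 204 [27 60 98] [ 0.449 -0.064  0.066]
306 206 [26 60 98] [ 0.442 -0.049  0.067]
306 208 [26 58 94] [ 0.44  -0.043  0.063]
306 210 [25 57 95] [ 0.441 -0.047  0.051]
```

```bash
python3 - <<'E'
from h import *
p=camera_params('wrist'); H=np.array(p['hand_eye']); print(H.round(3),K(p).round(1)[0])
s=telemetry.observe(); z=np.load('w2.npz')
for name,P,q,uv in (('w2',z['p'],z['q'],[(182,130),(223,113),(221,165)]),('w3',s['position'],s['tool_rot'],[(233,100),(304,96),(271,173)])):
  w,x,y,k=q; R=Rn.from_quat([x,y,k,w]).as_matrix()
  for dz in (0,.02,.04):
    o=np.array(P)+R@H[:3,3]+[0,0,dz]; X=[]
    for t in uv:
        n=cv2.undistortPoints(np.array([[t]],float),K(p),np.array(p['distortion'])).ravel(); d=R@H[:3,:3]@np.array([n[0],n[1],1]); X.append((o+d*(.009-o[2])/d[2])[:2])
    print(name,dz,'width',np.hypot(*(X[0]-X[1])).round(4),X[2].round(4),((X[0]+X[1])/2).round(4))
d=np.load('w2.npz')['d']; print(d[140,205],d[60,300])
a,d=read_camera('wrist'); print('depth tongue',d[120,270],d[60,270], d[222,280])
E
```

```text
[[-0.    -0.97  -0.245  0.066]
 [ 1.    -0.001  0.001  0.   ]
 [-0.001 -0.245  0.97  -0.198]
 [ 0.     0.     0.     1.   ]] [377.4   0.  274.1]
w2 0 width 0.0437 [ 0.4271 -0.0451] [ 0.3816 -0.0416]
w2 0.02 width 0.046 [ 0.4282 -0.0487] [ 0.3802 -0.045 ]
w2 0.04 width 0.0484 [ 0.4292 -0.0524] [ 0.3788 -0.0485]
w3 0 width 0.0443 [ 0.4276 -0.0454] [ 0.3805 -0.0417]
w3 0.02 width 0.0479 [ 0.4306 -0.0458] [ 0.3797 -0.0418]
w3 0.04 width 0.0516 [ 0.4336 -0.0463] [ 0.3788 -0.042 ]
0.37150034 0.36027947
depth tongue 0.23846899 0.23726928 0.19143671
```

Scene depth puts the real fingertips at z≈0.095 and the body bottom at about 0.167, so the reported TCP sits about 40 mm beyond the actual tips. The fingers passed over the lobes without touching anything. I'll go back to the notch at this height, check there, then go about 42 mm lower.

Emit:
step_arm([
  {"x":-0.004,"y":0.036,"z":0.0,"wx":0.0,"wy":0.0,"wz":0.075,"grip":0.0},
  {"x":-0.009,"y":0.067,"z":0.0,"wx":0.0,"wy":0.0,"wz":0.15,"grip":0.0},
  {"x":-0.0126,"y":0.095,"z":0.0,"wx":0.0,"wy":0.0,"wz":0.222,"grip":0.0},
  {"x":-0.0126,"y":0.095,"z":0.0,"wx":0.0,"wy":0.0,"wz":0.222,"grip":0.0},
  {"x":-0.0126,"y":0.095,"z":0.0,"wx":0.0,"wy":0.0,"wz":0.222,"grip":0.0},
])

```text
clock: 4.0
position: [0.4679, -0.0004, 0.0539]
tool_rot: [-0.0, 0.226, 0.974, -0.0]
force: [-0.3, 0.5, 0.4]
grip_width: 0.0004
gripper_force: 0.0
```

```bash
python3 - <<'E'
from h import *
rel([(154.2,.139,.0125)])
a,d=save('scene','sc4.png'); p=camera_params('scene'); R,_=cv2.Rodrigues(p['rvec'])
P=telemetry.observe()['position']; u0=int(round(proj('scene',[*P[:2],.09])[0][0]))
for u in (u0-2,u0,u0+2):
    for v in range(190,216,2):
        n=cv2.undistortPoints(np.array([[[u,v]]],float),K(p),np.array(p['distortion'])).ravel(); w=R.T@(np.array([n[0],n[1],1])*d[v,u]-p['tvec']); print(u,v,a[v,u],w.round(3))
E
```

```text
t 4.0 pos [ 4.679e-01 -4.000e-04  5.390e-02] F [-0.3  0.5  0.4] ang 154.27 r 0.1392
154.2 0.139 0.0125 xyz [-0.0003  0.0004  0.0828] w [-0.     -0.     -0.0031]
293 190 [48 45 37] [0.455 0.044 0.185]
293 192 [87 75 51] [0.454 0.046 0.179]
293 194 [58 58 56] [0.452 0.05  0.174]
293 196 [16 15 17] [0.464 0.022 0.146]
293 198 [17 17 17] [0.465 0.02  0.137]
293 200 [19 20 20] [0.469 0.011 0.122]
293 202 [18 18 19] [0.47  0.01  0.112]
293 204 [21 20 22] [0.47  0.008 0.103]
293 206 [81 80 74] [0.472 0.004 0.091]
293 208 [157 154 144] [ 0.482 -0.018  0.066]
293 210 [157 154 143] [ 0.483 -0.021  0.055]
293 212 [156 153 142] [ 0.48  -0.015  0.051]
293 214 [156 152 141] [ 0.481 -0.015  0.042]
295 190 [30 33 35] [0.449 0.04  0.185]
295 192 [72 61 38] [0.445 0.049 0.182]
295 194 [77 64 39] [0.447 0.045 0.172]
295 196 [20 22 23] [0.447 0.044 0.163]
295 198 [20 19 19] [0.46  0.015 0.135]
295 200 [16 16 17] [0.459 0.016 0.127]
295 202 [17 18 20] [0.461 0.012 0.116]
295 204 [19 19 21] [0.461 0.011 0.107]
295 206 [18 18 20] [0.462 0.009 0.097]
295 208 [62 74 89] [0.46  0.013 0.091]
295 210 [ 63  83 110] [ 0.476 -0.024  0.056]
295 212 [ 64  83 109] [ 0.477 -0.026  0.045]
295 214 [141 140 131] [ 0.479 -0.03   0.033]
297 190 [32 33 37] [0.443 0.037 0.185]
297 192 [33 36 37] [0.44  0.045 0.181]
297 194 [32 33 35] [0.442 0.04  0.17 ]
297 196 [29 28 30] [0.458 0.002 0.137]
297 198 [27 28 28] [0.456 0.005 0.13 ]
297 200 [28 27 29] [0.457 0.003 0.12 ]
297 202 [30 28 29] [0.456 0.005 0.113]
297 204 [28 25 26] [0.457 0.002 0.103]
297 206 [28 26 28] [0.457 0.002 0.094]
297 208 [26 55 91] [ 0.467 -0.02   0.069]
297 210 [25 59 97] [ 0.466 -0.018  0.062]
297 212 [27 60 97] [ 0.464 -0.015  0.055]
297 214 [102 110 119] [ 0.467 -0.021  0.042]
```

This confirms it: the tips are at about 0.092 with 0.054 reported. I'll descend 40 mm.

Emit:
step_arm([
  {"x":0.0,"y":0.0,"z":0.03,"wx":0.0,"wy":0.0,"wz":0.0,"grip":0.0},
  {"x":0.0,"y":0.0,"z":0.06,"wx":0.0,"wy":0.0,"wz":0.0,"grip":0.0},
  {"x":0.0,"y":0.0,"z":0.08,"wx":0.0,"wy":0.0,"wz":0.0,"grip":0.0},
  {"x":0.0,"y":0.0,"z":0.08,"wx":0.0,"wy":0.0,"wz":0.0,"grip":0.0},
  {"x":0.0,"y":0.0,"z":0.08,"wx":0.0,"wy":0.0,"wz":0.0,"grip":0.0},
])

```text
clock: 4.55
position: [0.4681, -0.0008, 0.0139]
tool_rot: [0.0, 0.227, 0.974, -0.0]
force: [-0.0, 0.0, 0.8]
grip_width: 0.0007
gripper_force: 0.0
```

Emit:
step_arm([
  {"x":-0.0002,"y":-0.0096,"z":0.0,"wx":0.0,"wy":0.0,"wz":-0.0222,"grip":0.0},
  {"x":-0.0007,"y":-0.0193,"z":0.0,"wx":0.0,"wy":0.0,"wz":-0.0444,"grip":0.0},
  {"x":-0.0015,"y":-0.0288,"z":0.0,"wx":0.0,"wy":0.0,"wz":-0.0667,"grip":0.0},
  {"x":-0.0027,"y":-0.0384,"z":0.0,"wx":0.0,"wy":0.0,"wz":-0.0889,"grip":0.0},
  {"x":-0.0042,"y":-0.0479,"z":0.0,"wx":0.0,"wy":0.0,"wz":-0.1111,"grip":0.0},
])

```text
clock: 5.05
position: [0.4604, -0.0228, 0.0147]
tool_rot: [0.001, 0.14, 0.99, 0.001]
force: [0.3, -0.0, -1.3]
grip_width: 0.0005
gripper_force: 0.5
```

```bash
cat >> h.py <<'E'
def phase(a):
    """drum phase from top picture, robust to occlusion: match blue mask against lobes on the unoccluded far half"""
    b=a.astype(int); best=[]
    th=np.radians(np.arange(-75,105,.5)); r=np.array([.125,.13,.135,.14,.145])
    T,Rr=np.meshgrid(th,r); P=np.stack([C[0]+Rr*np.cos(T),C[1]+Rr*np.sin(T),0*T+.07],-1).reshape(-1,3)
    uv=proj('top',P).astype(np.float32); s=(b[:,:,2]-b[:,:,0]).astype(np.float32)
    v=cv2.remap(s,uv[:,0].reshape(T.shape),uv[:,1].reshape(T.shape),cv2.INTER_LINEAR).mean(0)>40
    z=np.exp(6j*th); return np.degrees(np.angle((v*z).sum()))/6, v.mean()
E
python3 - <<'E'
from h import *
print(phase(cv2.imread('pics/top0.png')[:,:,::-1]))
rel([(164.2,.139,.0125)]); a,d=read_camera('top'); print(phase(a))
E
```

```text
(np.float64(4.322882896858369), np.float64(0.7527777777777778))
t 5.05 pos [ 0.4604 -0.0228  0.0147] F [ 0.3 -0.  -1.3] ang 164.03 r 0.1382
164.2 0.139 0.0125 xyz [ 0.0015 -0.0008  0.0044] w [ 0.001   0.0016 -0.0032]
(np.float64(10.922994848987353), np.float64(0.7611111111111111))
```

The drum is turning, from 4.3° to 10.9°. Continuing.

Emit:
step_arm([
  {"x":-0.0002,"y":-0.0096,"z":0.0,"wx":0.0,"wy":0.0,"wz":-0.0222,"grip":0.0},
  {"x":-0.0007,"y":-0.0193,"z":0.0,"wx":0.0,"wy":0.0,"wz":-0.0444,"grip":0.0},
  {"x":-0.0015,"y":-0.0288,"z":0.0,"wx":0.0,"wy":0.0,"wz":-0.0667,"grip":0.0},
  {"x":-0.0027,"y":-0.0384,"z":0.0,"wx":0.0,"wy":0.0,"wz":-0.0889,"grip":0.0},
  {"x":-0.0042,"y":-0.0479,"z":0.0,"wx":0.0,"wy":0.0,"wz":-0.1111,"grip":0.0},
])

```text
clock: 5.6
position: [0.4559, -0.0463, 0.0146]
tool_rot: [0.001, 0.053, 0.999, 0.0]
force: [0.5, 1.0, -0.6]
grip_width: 0.0003
gripper_force: 0.5
```

Emit:
step_arm([
  {"x":-0.0002,"y":-0.0096,"z":0.0,"wx":0.0,"wy":0.0,"wz":-0.0222,"grip":0.0},
  {"x":-0.0007,"y":-0.0193,"z":0.0,"wx":0.0,"wy":0.0,"wz":-0.0444,"grip":0.0},
  {"x":-0.0015,"y":-0.0288,"z":0.0,"wx":0.0,"wy":0.0,"wz":-0.0667,"grip":0.0},
  {"x":-0.0027,"y":-0.0384,"z":0.0,"wx":0.0,"wy":0.0,"wz":-0.0889,"grip":0.0},
  {"x":-0.0042,"y":-0.0479,"z":0.0,"wx":0.0,"wy":0.0,"wz":-0.1111,"grip":0.0},
])

```text
clock: 6.1
position: [0.4554, -0.0704, 0.0147]
tool_rot: [0.002, -0.034, 0.999, 0.0]
force: [0.6, 1.4, 0.0]
grip_width: 0.0006
gripper_force: 0.5
```

```bash
python3 - <<'E'
from h import *
rel([(184.2,.139,.0125)]); a,d=read_camera('top'); print(phase(a))
E
```

```text
t 6.1 pos [ 0.4554 -0.0704  0.0147] F [0.6 1.4 0. ] ang 183.99 r 0.1382
184.2 0.139 0.0125 xyz [ 0.0016 -0.001   0.0044] w [ 0.0002  0.0019 -0.0036]
(np.float64(-29.17132561810895), np.float64(0.7583333333333333))
```

Emit:
step_arm([
  {"x":-0.0002,"y":-0.0096,"z":0.0,"wx":0.0,"wy":0.0,"wz":-0.0222,"grip":0.0},
  {"x":-0.0007,"y":-0.0193,"z":0.0,"wx":0.0,"wy":0.0,"wz":-0.0444,"grip":0.0},
  {"x":-0.0015,"y":-0.0288,"z":0.0,"wx":0.0,"wy":0.0,"wz":-0.0667,"grip":0.0},
  {"x":-0.0027,"y":-0.0384,"z":0.0,"wx":0.0,"wy":0.0,"wz":-0.0889,"grip":0.0},
  {"x":-0.0042,"y":-0.0479,"z":0.0,"wx":0.0,"wy":0.0,"wz":-0.1111,"grip":0.0},
])

```text
clock: 6.65
position: [0.4587, -0.0942, 0.0145]
tool_rot: [0.001, -0.12, 0.993, 0.0]
force: [0.8, 1.4, -0.0]
grip_width: 0.0005
gripper_force: 0.5
```

Emit:
step_arm([
  {"x":-0.0002,"y":-0.0096,"z":0.0,"wx":0.0,"wy":0.0,"wz":-0.0222,"grip":0.0},
  {"x":-0.0007,"y":-0.0193,"z":0.0,"wx":0.0,"wy":0.0,"wz":-0.0444,"grip":0.0},
  {"x":-0.0015,"y":-0.0288,"z":0.0,"wx":0.0,"wy":0.0,"wz":-0.0667,"grip":0.0},
  {"x":-0.0027,"y":-0.0384,"z":0.0,"wx":0.0,"wy":0.0,"wz":-0.0889,"grip":0.0},
  {"x":-0.0042,"y":-0.0479,"z":0.0,"wx":0.0,"wy":0.0,"wz":-0.1111,"grip":0.0},
])

```text
clock: 7.15
position: [0.4662, -0.117, 0.0144]
tool_rot: [0.001, -0.206, 0.978, -0.0]
force: [-0.2, 0.8, 0.6]
grip_width: 0.0004
gripper_force: 0.5
```

```bash
python3 - <<'E'
from h import *
rel([(204.2,.139,.0125)])
for i in range(3): a,d=save('top','t5.png'); print(phase(a))
E
```

```text
t 7.15 pos [ 0.4662 -0.117   0.0144] F [-0.2  0.8  0.6] ang 203.86 r 0.139
204.2 0.139 0.0125 xyz [ 0.0001 -0.0017  0.0038] w [-0.0003  0.0009 -0.0042]
(np.float64(-8.82797877421981), np.float64(0.7416666666666667))
(np.float64(-7.9267191305749405), np.float64(0.7416666666666667))
(np.float64(-7.9360663038498), np.float64(0.7416666666666667))
```

Emit:
step_arm([
  {"x":0.0,"y":-0.0048,"z":0.0,"wx":0.0,"wy":0.0,"wz":-0.0111,"grip":0.0},
  {"x":-0.0002,"y":-0.0096,"z":0.0,"wx":0.0,"wy":0.0,"wz":-0.0222,"grip":0.0},
  {"x":-0.0004,"y":-0.0144,"z":0.0,"wx":0.0,"wy":0.0,"wz":-0.0333,"grip":0.0},
  {"x":-0.0004,"y":-0.0144,"z":0.0,"wx":0.0,"wy":0.0,"wz":-0.0333,"grip":0.0},
])

```text
clock: 7.7
position: [0.4689, -0.1239, 0.0138]
tool_rot: [0.0, -0.232, 0.973, -0.0]
force: [0.3, 0.6, -0.9]
grip_width: 0.0007
gripper_force: 0.0
```

Emit:
step_arm([
  {"x":0.0,"y":0.01,"z":0.0,"wx":0.0,"wy":0.0,"wz":0.02,"grip":0.0},
  {"x":0.0,"y":0.024,"z":0.0,"wx":0.0,"wy":0.0,"wz":0.05,"grip":0.0},
  {"x":0.0,"y":0.024,"z":-0.08,"wx":0.0,"wy":0.0,"wz":0.05,"grip":0.0},
  {"x":0.0,"y":0.024,"z":-0.18,"wx":0.0,"wy":0.0,"wz":0.05,"grip":0.0},
  {"x":0.0,"y":0.024,"z":-0.26,"wx":0.0,"wy":0.0,"wz":0.05,"grip":0.0},
])

```text
clock: 8.2
position: [0.4636, -0.113, 0.1461]
tool_rot: [0.001, -0.193, 0.981, -0.0]
force: [0.4, 0.2, -0.1]
grip_width: 0.0006
gripper_force: 0.0
```

```bash
python3 - <<'E'
from h import *
rel([(220,.36,.2)])
for i in range(2): a,d=save('top','t5.png'); print(phase(a))
E
```

```text
t 8.2 pos [ 0.4636 -0.113   0.1461] F [ 0.4  0.2 -0.1] ang 201.94 r 0.1398
220 0.36 0.2 xyz [ 0.4062 -0.2207 -0.108 ] w [-0.0008  0.0007 -0.1965]
(np.float64(-1.7174422940241483), np.float64(0.6444444444444445))
(np.float64(-1.5363315918112421), np.float64(0.6305555555555555))
```

Emit:
step_arm([
  {"x":0.2,"y":-0.11,"z":-0.07,"wx":0.0,"wy":0.0,"wz":-0.1,"grip":0.0},
  {"x":0.4,"y":-0.22,"z":-0.1,"wx":0.0,"wy":0.0,"wz":-0.2,"grip":0.0},
  {"x":0.4,"y":-0.22,"z":-0.1,"wx":0.0,"wy":0.0,"wz":-0.2,"grip":0.0},
  {"x":0.4,"y":-0.22,"z":-0.1,"wx":0.0,"wy":0.0,"wz":-0.2,"grip":0.0},
  {"x":0.4,"y":-0.22,"z":-0.1,"wx":0.0,"wy":0.0,"wz":-0.2,"grip":0.0},
])

```text
clock: 8.8
position: [0.318, -0.2917, 0.1938]
tool_rot: [-0.0, -0.344, 0.939, 0.0]
force: [0.3, -0.5, -0.3]
grip_width: 0.0006
gripper_force: 0.0
```

```bash
python3 - <<'E'
from h import *
rel([(220,.36,.2)])
a,d=save('top','t6.png'); print(phase(a)); c,R,ph,n=bluefit(a); print(c,R,np.degrees(ph),n, np.degrees(bluefit(a,C)[2]))
# wrist-free arrow estimate: yellow pixels weighted
b=a.astype(int); w=np.clip(np.minimum(b[:,:,0],b[:,:,1])-b[:,:,2]-60,0,None)
v,u=np.nonzero(w); k=(abs(u-292)<12)&(abs(v-236)<14); m=np.array([at_z('top',p,.008)[:2] for p in zip(u[k],v[k])]); ww=w[v[k],u[k]]
y=(m*ww[:,None]).sum(0)/ww.sum(); t=y-c; print('yellow',y,np.degrees(np.arctan2(t[1],t[0])),k.sum())
p=b; w=np.clip(np.minimum(p[:,:,0],p[:,:,2])-p[:,:,1]-25,0,None); v,u=np.nonzero(w); k=np.hypot(u-293,v-204)<14
if k.sum():
    uv=((np.c_[u,v][k])*w[v[k],u[k]][:,None]).sum(0)/w[v[k],u[k]].sum(); q=at_z('top',uv,.104)[:2]-c; print('purple',uv,np.hypot(*q),np.degrees(np.arctan2(q[1],q[0])))
cv2.imwrite('pics/t6c.png',cv2.resize(a[145:255,245:345,::-1],None,fx=5.4,fy=5.4,interpolation=cv2.INTER_CUBIC))
E
```

```text
t 8.8 pos [ 0.318  -0.2917  0.1938] F [ 0.3 -0.5 -0.3] ang 219.99 r 0.3594
220 0.36 0.2 xyz [ 0.0013 -0.0001 -0.0124] w [ 0.0001 -0.      0.0029]
(np.float64(-6.004599033404282), np.float64(0.7583333333333333))
[ 0.59347283 -0.06070568] 0.1503275087699669 -4.821575641623126 1090 -4.862057080929604
yellow [ 0.40506053 -0.04813807] 176.18386773316792 50
purple [294.18481013 205.08607595] 0.07380774818375362 174.43544430524827
```

View pics/t6c.png

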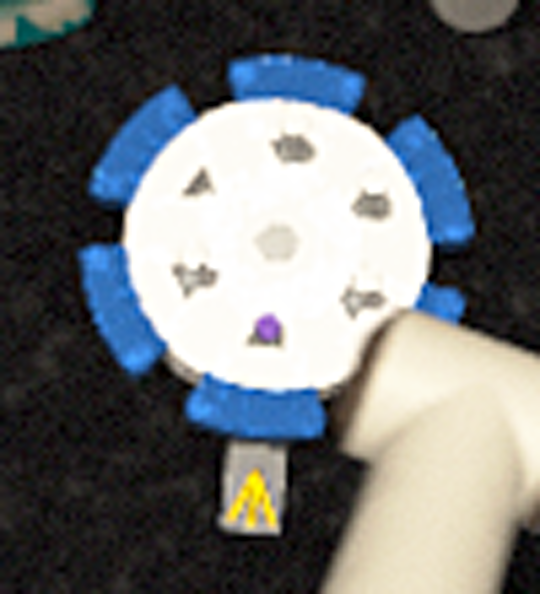

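The purple cap is now nearly at the front, at crop (267,327), with the arrow tip at (255,472). I'll measure each lobe's edges and the tongue axis for the final trim.

```bash
python3 - <<'E'
from h import *
def polar(a,r,th,z,f):
    T,Rr=np.meshgrid(th,r); P=np.stack([C[0]+Rr*np.cos(T),C[1]+Rr*np.sin(T),0*T+z],-1).reshape(-1,3)
    uv=proj('top',P).astype(np.float32).reshape(*T.shape,2); return cv2.remap(f(a.astype(np.float32)),uv[...,0],uv[...,1],cv2.INTER_LINEAR)
A=np.arange(-90,290,.25)
for fn in('top0','t6'):
    a=cv2.imread(f'pics/{fn}.png')[:,:,::-1]
    s=polar(a,np.arange(.126,.146,.003),np.radians(A),.07,lambda x:x[:,:,2]-x[:,:,0]).mean(0)
    on=s>50; e=np.nonzero(np.diff(on.astype(int)))[0]; print(fn,'edges',A[e])
    t=polar(a,np.arange(.165,.205,.004),np.radians(np.arange(160,195,.25)),.009,lambda x:x.mean(2))
    for row,r in zip(t,np.arange(.165,.205,.004)):
        o=np.nonzero(row>85)[0]; print(round(r,3),160+.25*o[0],160+.25*o[-1],160+.125*(o[0]+o[-1]),end=' | ')
    print()
E
```

```text
top0 edges [-78.75 -34.   -18.25  26.5   41.75  87.5  102.   146.5  162.   206.25
 220.75 266.25 281.25]
0.165 167.75 184.0 175.875 | 0.169 168.0 183.75 175.875 | 0.173 168.0 183.75 175.875 | 0.177 168.0 183.75 175.875 | 0.181 168.25 183.75 176.0 | 0.185 168.75 183.25 176.0 | 0.189 169.0 183.0 176.0 | 0.193 169.25 183.0 176.125 | 0.197 169.25 182.75 176.0 | 0.201 169.75 182.25 176.0 | 
t6 edges [-89.5  -44.   -28.75  16.25  31.5   76.75  91.   136.25 151.5  195.75
 245.5  256.25 270.5 ]
0.165 167.75 184.0 175.875 | 0.169 168.0 184.0 176.0 | 0.173 168.0 183.75 175.875 | 0.177 168.0 183.75 175.875 | 0.181 168.25 183.75 176.0 | 0.185 168.75 183.25 176.0 | 0.189 168.75 183.25 176.0 | 0.193 169.0 183.0 176.0 | 0.197 169.25 182.75 176.0 | 0.201 169.75 182.25 176.0 |
```

The arrow is at 176.0° and the purple pocket at 173.7°, so it needs about +2.3°. That means the fingers must end at a measured angle of about 209.2°.

```bash
python3 -c "
from h import *
rel([(203.5,.139,.19)])"
```

```text
t 8.85 pos [ 0.3158 -0.2945  0.1949] F [-1.2 -3.2  2.3] ang 220.11 r 0.3628
203.5 0.139 0.19 xyz [-0.4591  0.0799  0.0091] w [-0.0007 -0.0007  0.1839]
```

Emit:
step_arm([
  {"x":-0.459,"y":0.08,"z":0.0,"wx":0.0,"wy":0.0,"wz":0.184,"grip":0.0},
  {"x":-0.459,"y":0.08,"z":0.0,"wx":0.0,"wy":0.0,"wz":0.184,"grip":0.0},
  {"x":-0.459,"y":0.08,"z":0.0,"wx":0.0,"wy":0.0,"wz":0.184,"grip":0.0},
  {"x":-0.459,"y":0.08,"z":0.0,"wx":0.0,"wy":0.0,"wz":0.184,"grip":0.0},
  {"x":-0.459,"y":0.08,"z":0.0,"wx":0.0,"wy":0.0,"wz":0.184,"grip":0.0},
])

```text
clock: 9.35
position: [0.4697, -0.1099, 0.1932]
tool_rot: [-0.0, -0.205, 0.979, 0.0]
force: [0.8, -1.1, 0.8]
grip_width: 0.0006
gripper_force: 0.0
```

Emit:
step_arm([
  {"x":0.0,"y":0.0,"z":0.0,"wx":0.0,"wy":0.0,"wz":0.0,"grip":0.0},
  {"x":0.0,"y":0.0,"z":0.0,"wx":0.0,"wy":0.0,"wz":0.0,"grip":0.0},
  {"x":0.0,"y":0.0,"z":0.0,"wx":0.0,"wy":0.0,"wz":0.0,"grip":0.0},
])

```text
clock: 9.65
position: [0.4682, -0.112, 0.1931]
tool_rot: [-0.001, -0.205, 0.979, 0.0]
force: [-0.0, 0.3, -0.1]
grip_width: 0.0003
gripper_force: 0.0
```

```bash
python3 -c "
from h import *
rel([(203.5,.139,.0135)])"
```

```text
t 9.65 pos [ 0.4682 -0.112   0.1931] F [-0.   0.3 -0.1] ang 202.25 r 0.1351
203.5 0.139 0.0135 xyz [ 0.0073 -0.0061  0.3593] w [ 0.0004 -0.0009  0.0022]
```

Emit:
step_arm([
  {"x":0.007,"y":-0.006,"z":0.05,"wx":0.0,"wy":0.0,"wz":0.0,"grip":0.0},
  {"x":0.007,"y":-0.006,"z":0.15,"wx":0.0,"wy":0.0,"wz":0.0,"grip":0.0},
  {"x":0.007,"y":-0.006,"z":0.24,"wx":0.0,"wy":0.0,"wz":0.0,"grip":0.0},
  {"x":0.007,"y":-0.006,"z":0.32,"wx":0.0,"wy":0.0,"wz":0.0,"grip":0.0},
  {"x":0.007,"y":-0.006,"z":0.358,"wx":0.0,"wy":0.0,"wz":0.0,"grip":0.0},
])

```text
clock: 10.15
position: [0.4635, -0.1172, 0.0117]
tool_rot: [-0.003, -0.204, 0.979, 0.001]
force: [-0.2, 0.2, 0.1]
grip_width: 0.0004
gripper_force: 0.0
```

Emit:
step_arm([
  {"x":0.0,"y":0.0,"z":0.0,"wx":0.0,"wy":0.0,"wz":0.0,"grip":0.0},
  {"x":0.0,"y":0.0,"z":0.0,"wx":0.0,"wy":0.0,"wz":0.0,"grip":0.0},
])

```text
clock: 10.35
position: [0.4671, -0.1167, 0.0153]
tool_rot: [0.0, -0.205, 0.979, -0.0]
force: [0.9, 1.0, 0.1]
grip_width: 0.0002
gripper_force: 0.0
```

```bash
python3 -c "
from h import *
rel([(209.2,.139,.0135)])"
```

```text
t 10.35 pos [ 0.4671 -0.1167  0.0153] F [0.9 1.  0.1] ang 203.89 r 0.138
209.2 0.139 0.0135 xyz [ 0.0007 -0.0257  0.0037] w [-0.0003  0.0001 -0.0614]
```

Emit:
step_arm([
  {"x":0.0,"y":-0.0065,"z":0.0,"wx":0.0,"wy":0.0,"wz":-0.015,"grip":0.0},
  {"x":0.0,"y":-0.013,"z":0.0,"wx":0.0,"wy":0.0,"wz":-0.03,"grip":0.0},
  {"x":-0.0005,"y":-0.0195,"z":0.0,"wx":0.0,"wy":0.0,"wz":-0.045,"grip":0.0},
  {"x":-0.001,"y":-0.0255,"z":0.0,"wx":0.0,"wy":0.0,"wz":-0.06,"grip":0.0},
  {"x":-0.001,"y":-0.0255,"z":0.0,"wx":0.0,"wy":0.0,"wz":-0.06,"grip":0.0},
])

```text
clock: 10.85
position: [0.4739, -0.1277, 0.0163]
tool_rot: [0.002, -0.251, 0.968, -0.0]
force: [0.1, -0.2, 0.2]
grip_width: 0.0001
gripper_force: 0.0
```

```bash
python3 -c "
from h import *
rel([(209.2,.139,.0135)]); a,d=save('top','t7.png'); print(phase(a))
A=np.arange(-90,200,.25); T,Rr=np.meshgrid(np.radians(A),np.arange(.126,.146,.003)); P=np.stack([C[0]+Rr*np.cos(T),C[1]+Rr*np.sin(T),0*T+.07],-1).reshape(-1,3)
uv=proj('top',P).astype(np.float32).reshape(*T.shape,2); x=a.astype(np.float32); s=cv2.remap(x[:,:,2]-x[:,:,0],uv[...,0],uv[...,1],cv2.INTER_LINEAR).mean(0)
print(A[np.nonzero(np.diff((s>50).astype(int)))[0]])"
```

```text
t 10.85 pos [ 0.4739 -0.1277  0.0163] F [ 0.1 -0.2  0.2] ang 209.26 r 0.1368
209.2 0.139 0.0135 xyz [0.0043 0.0003 0.0055] w [-0.0011  0.002  -0.0009]
(np.float64(-1.3790579525804088), np.float64(0.7027777777777777))
[-85.25 -41.75 -26.25  18.5   34.    79.5  166.   170.75 188.5  197.5 ]
```

The lobes moved about 2.4°, so the pocket is now at roughly 176.1°. I'll retreat and check.

Emit:
step_arm([
  {"x":0.0,"y":0.008,"z":0.0,"wx":0.0,"wy":0.0,"wz":0.015,"grip":0.0},
  {"x":0.002,"y":0.02,"z":0.0,"wx":0.0,"wy":0.0,"wz":0.04,"grip":0.0},
  {"x":0.004,"y":0.02,"z":-0.08,"wx":0.0,"wy":0.0,"wz":0.04,"grip":0.0},
  {"x":0.004,"y":0.02,"z":-0.17,"wx":0.0,"wy":0.0,"wz":0.04,"grip":0.0},
  {"x":0.004,"y":0.02,"z":-0.26,"wx":0.0,"wy":0.0,"wz":0.04,"grip":0.0},
])

```text
clock: 11.4
position: [0.4655, -0.1195, 0.1466]
tool_rot: [-0.0, -0.221, 0.975, -0.0]
force: [0.9, 0.3, 0.2]
grip_width: 0.0008
gripper_force: 0.0
```

Emit:
step_arm([
  {"x":0.05,"y":-0.03,"z":-0.09,"wx":0.0,"wy":0.0,"wz":-0.05,"grip":0.0},
  {"x":0.15,"y":-0.13,"z":-0.1,"wx":0.0,"wy":0.0,"wz":-0.1,"grip":0.0},
  {"x":0.4,"y":-0.3,"z":-0.1,"wx":0.0,"wy":0.0,"wz":-0.2,"grip":0.0},
  {"x":0.4,"y":-0.3,"z":-0.1,"wx":0.0,"wy":0.0,"wz":-0.2,"grip":0.0},
  {"x":0.4,"y":-0.3,"z":-0.1,"wx":0.0,"wy":0.0,"wz":-0.2,"grip":0.0},
])

```text
clock: 11.9
position: [0.3639, -0.3157, 0.1952]
tool_rot: [0.001, -0.371, 0.929, -0.001]
force: [0.9, -0.4, -0.1]
grip_width: 0.0006
gripper_force: 0.0
```

Emit:
step_arm([
  {"x":0.0,"y":-0.1,"z":0.0,"wx":0.0,"wy":0.0,"wz":0.0,"grip":0.0},
  {"x":0.0,"y":-0.1,"z":0.0,"wx":0.0,"wy":0.0,"wz":0.0,"grip":0.0},
  {"x":0.0,"y":-0.1,"z":0.0,"wx":0.0,"wy":0.0,"wz":0.0,"grip":0.0},
  {"x":0.0,"y":-0.1,"z":0.0,"wx":0.0,"wy":0.0,"wz":0.0,"grip":0.0},
])

```text
clock: 12.3
position: [0.3991, -0.3501, 0.1944]
tool_rot: [0.0, -0.371, 0.929, 0.0]
force: [-0.3, 0.3, -0.3]
grip_width: 0.0006
gripper_force: 0.0
```

```bash
python3 -c "
from h import *
rel([]); a,d=save('top','t8.png'); print(phase(a))
A=np.arange(-90,290,.25); T,Rr=np.meshgrid(np.radians(A),np.arange(.126,.146,.003)); P=np.stack([C[0]+Rr*np.cos(T),C[1]+Rr*np.sin(T),0*T+.07],-1).reshape(-1,3)
uv=proj('top',P).astype(np.float32).reshape(*T.shape,2); x=a.astype(np.float32); s=cv2.remap(x[:,:,2]-x[:,:,0],uv[...,0],uv[...,1],cv2.INTER_LINEAR).mean(0)
print(A[np.nonzero(np.diff((s>50).astype(int)))[0]])
cv2.imwrite('pics/t8c.png',cv2.resize(a[145:255,145:345,::-1],None,fx=4,fy=4,interpolation=cv2.INTER_CUBIC))"
```

```text
t 12.3 pos [ 0.3991 -0.3501  0.1944] F [-0.3  0.3 -0.3] ang 236.13 r 0.3484
(np.float64(-3.4289616184678544), np.float64(0.7555555555555555))
[-86.5  -41.75 -26.25  18.5   34.    79.5   94.   138.75 154.   198.25
 213.25 258.25 273.5 ]
```

View pics/t8c.png

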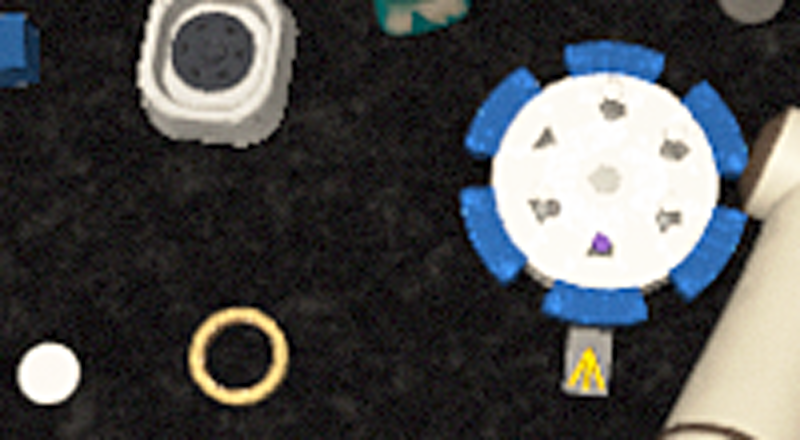

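The lobe centres average to a front pocket at 176.2°, against the arrow at 176.0°. The purple cap (crop 600,243) lines up with the arrow (588,370) towards the axis, and the arm is clear. Handing in.

```bash
python3 -c "
from h import *
print(job.close_job())"
```

```text
the job is handed in; nothing more can be done
None
```

The purple-capped tube now stands at the front, about 0.2° off the yellow arrow by the top camera, and the job was handed in at about 12 s with the fingers clear of the carousel; no contact with the tubes or the other things on the bench was seen.

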